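# Line up the watch and thread the press ram

### The job

Slide the watch holder along the press bed, without lifting it, to the ring marked under the guide bushings and let go of it there. Then take the steel ram from the hexagonal block, thread it foot first down through the upper and then the lower bushing, and finish while still holding it there by its knob, spanning both bushings, its foot well out below the lower one, so that someone can fit the retaining clip. The ram must not touch the watch, and the tin, the parts box, the oil bottle and the screwdriver stay where they are.

Things in the scene. Friction and masses are not known exactly. Their poses are not given: they have to be found in the camera images.
- press: Grey case press fixed to the bench, its -x side facing the robot. Origin: at bench height on the vertical bushing axis; z up. Bed x -60 to 85, y -170 to 170 mm, top 12 mm above the bench, with three dark rings (74 mm outside) at x = 0, y = -110, 0, 110 mm. Two 14 mm pillars at x = 60, y = +-48 mm (nuts up to 151 mm) carry two level guide arms, one above the other.
- upper_bush (a point): Centre of the upper arm's brass bushing at its top, 145 mm above the bench; vertical hole 16 mm across, 14 mm long. Each arm is a 124 mm crossbar over the pillars (press x 47 to 73 mm) with a 26 mm wide nose towards -x ending in a round boss 33 mm across with the bushing.
- lower_bush (a point): Centre of the lower bushing's hole at its underside, 78 mm above the bench, straight below the upper one; hole 15 mm across, 14 mm long (top at 92 mm).
- bed_mark (a point): Centre of the middle ring on the bed's top face, 12 mm above the bench, on the bushing axis.
- holder: Loose watch holder, about 0.35 kg, on one of the bed's outer rings: black puck 64 mm across, 22 mm high, a steel watch case on top (43 mm across, up to 30 mm above the puck's underside), and a straight round wooden handle 12 mm thick along the holder's -x, 30 to 142 mm from the puck's axis, its centre line 18 mm above the underside. Origin: centre of the puck's underside; z up.
- holder_grip (a point): Point on the handle's centre line, 110 mm from the puck's axis, beyond the bed's edge; place to pinch across the handle from above.
- watch_top (a point): Centre of the watch's upper face, 30 mm above the puck's underside, 42 mm above the bench.
- ram: Loose steel ram, about 0.15 kg, standing in the block: round shaft 12 mm thick and 135 mm long, the lowest 4 mm tapering to 8 mm across at the foot, and on top a round knob 28 mm across and 30 mm high (total 165 mm). Origin: centre of the foot's end face. z runs up the shaft to the knob.
- ram_knob (a point): Centre of the ram's knob, 150 mm above its foot.
- block: Loose hexagonal dark steel bench block, about 0.8 kg, 60 mm across flats, 45 mm high; the ram stands in its middle hole (13.5 mm across, 35 mm deep) and may lean by up to 0.06 rad. Origin: centre of its underside.
- tin: Bystander: closed round aluminium tin, 48 mm across, 30 mm high, in the other outer ring of the bed. Origin: centre of its underside.
- parts_box: Bystander: open white box 85 x 70 x 30 mm with small parts, on the bench on the other side from the block. Origin: centre of its underside.
- oil_bottle: Bystander: small amber bottle with a black cap, 36 mm across, 70 mm high, left of the press. Origin: centre of its underside.
- screwdriver: Bystander: screwdriver with a blue handle, 160 mm long, lying right of the press along its x axis, handle towards -x.
Mind the look-alikes: they are no part of the job. Of the things shaped like the ram, the steel one is meant.

How it is judged:
On the way, in this order (a step that is already met when the one before it is completed fails the run):
1. the watch holder stands at rest on the middle ring, let go (horizontal distance between holder and bed_mark below 0.009 m and linear speed of holder below 0.01 m/s and contact force between the fingers and holder below 0.1 N and z of holder in the frame of press below 0.015 m), for 0.2 s.
2. the ram's foot is through the upper bushing (z of ram in the frame of upper_bush below -0.016 m and horizontal distance between ram and upper_bush below 0.006 m), for 0.05 s.
At the end, for the whole second after the job is handed in: The gripper holds the ram at rest through both bushings (within 0.06 rad and 4 mm of their axis), foot at least 4 mm below the lower bushing and 2 mm above the watch, untouched; the holder stands flat on the bed within 10 mm of the middle ring's centre (z of ram in the frame of lower_bush below -0.004 m and horizontal distance between ram and lower_bush below 0.004 m and angle between the z axis of ram and the z axis of press, either way round below 0.06 rad and z of ram in the frame of watch_top above 0.002 m and contact force between ram and holder below 0.1 N and contact force between the fingers and ram above 1 N and z of ram in the frame of press above 0.02 m and linear speed of ram below 0.02 m/s and horizontal distance between holder and bed_mark below 0.01 m and z of holder in the frame of press below 0.015 m and angle between holder's own z axis and vertical below 0.06 rad); the arm keeps its last pose, push and grip.
It fails at once if the watch holder is lifted off the bed (more than 6 mm) or tipped (z of holder in the frame of press above 0.018 m or angle between holder's own z axis and vertical above 0.2 rad).
It fails at once if the ram touches the watch or its holder with more than 0.5 N (contact force between ram and holder above 0.5 N).
It fails at once if the tin, parts box, oil bottle or screwdriver is moved more than 15 mm (distance of any of tin, parts_box, oil_bottle, screwdriver from where it was at the start of the episode above 0.015 m).
It also fails if it takes over 72 s, if anything falls off the work surface, if the arm or the gripper's body presses on something with over 40 N, if the wrist force passes 120 N, or if a joint passes its speed limit or range.

### The arm

A 6-joint arm with a two-finger parallel gripper is mounted at the origin on the work surface. World frame = base frame: x ahead of the robot, y to its left, z up, the work surface at z = 0. Lengths are in m, angles in rad, forces in N, time in s.
With the tool pointing down it reaches from about 0.425 to 0.925 m from the base axis. Payload 12.5 kg.
Tool frame: the origin (TCP) lies midway between the tips of the shut fingers; the grasp point (between the pads) lies 19 mm behind it; z points along the fingers, y is the line along which they close (so a half turn about z gives the same grasp; the last joint's range is limited). The gripper opens to 85 mm and grips with 20 to 120 N. Pads are 22 mm wide; open, the fingers measure 114 mm over their backs; the gripper's body (76 mm by 85 mm) begins 54 mm behind the grasp point. The pads swing forward as they close: fully open they stand 13 mm farther back than shut.
Start: joints at [-1.218, 0.491, 1.559, -0, 1.092, -0.106], TCP at [0.277, -0.56, 0.231] pointing down, gripper open.
Joint ranges: [-3.1, 3.1], [-0.84, 2.19], [0.05, 2.79], [-1.13, 4.28], [0.06, 2.93], [-2.69, 2.69]. Speed limits (rad/s): [2.22, 2.22, 2.79, 3.14, 3.14, 3.14].

### API

Orientations are given as a 3x3 rotation matrix whose columns are the frame's x, y, z axes.
In Python, from station import * gives the robot as it stands.
- The arm moves only by the tool play_rows, never from a script. Its argument "targets" is a list of rows, each a list of 6 numbers: the shift along the tool's x, y, z in cm, then the turn, a rotation vector about the tool's x, y, z in rad. A call has 1 to 20 rows; each row shifts and turns the commanded pose from where the row before left it, along the tool's axes as they then stand; what a row does not reach is not made up. A row lasts 1/8 s, in which the tool goes at most 62.5 mm and 10.7 degrees, less where a joint would pass 70% of its speed; a pose out of reach is approached as far as the arm can. A call is refused whole if a number of a shift passes 6.25 or a number of a turn 0.188, either way. A call with a gripper value outside its range is refused whole. "grip" is the opening, from 0 (shut) to 1 (fully open), set as the call begins (left out, the last holds). The fingers move at their own pace and stop on an object; "squeeze" is the grip in N (left out, the last holds). Time passes only in rows, so rows that do not move let the fingers close. It gives the time, the measured TCP pose, the force, the opening and the grip force at its end, in the units of the state.
- get_state(): the state, without advancing time (a new reading comes with each control period).
- grab_frame(name): name is "scene" or "top"; returns the picture (420x560x3 uint8, blue, green, red); there is no depth.
- camera_params(name): a dict with "fx", "fy", "cx", "cy" (pixels), "world_to_cam" (4x4, takes a point from world to camera coordinates). Camera axes: x right, y down, z forward; pixel columns grow to the right and rows downward; lengths in m; the calibration is good to about 2 mm. A picture is of the moment at which its call begins. camera_params takes no time and is no camera call.
- close_job(): hands the job in; it is judged then, once.
The state is a dict: "time_s": time; "q": joint angles; "joint_vel": joint speeds; "tau": joint torques, N m; "eef_pos": TCP position; "tcp_rot": TCP orientation; "force": force on the tool from outside, world axes, zero at the start; "torque": the same for the moment, N m; "opening": finger opening in m; "finger_force": force on a finger pad.
Only numpy, scipy, OpenCV 4.12 (cv2) and the standard library are available. Lean on these libraries where they do the work, as an engineer would, in place of code of your own. Each camera call takes 0.05 s, during which the arm holds its last target. There are 200 camera calls.

## Working session

There is one attempt and no reset: what is moved stays moved. The work goes in short steps, Python scripts to look and compute and a tool call to move; the robot and the scene stay as the last step left them, time stands still between calls to the robot, and variables do not carry over. Pictures are saved under pics/ and viewed, at most 10 in all, crops included, and the job is handed in when it is done.

Besides the shell and the picture viewer there is one more tool, called after ">>>" in YAML: its name, and indented under it one key for each argument. play_rows: Moves the arm, as the interface text tells. Its arguments: {"type":"object","properties":{"targets":{"type":"array"},"grip":{"type":"number"},"squeeze":{"type":"number"}},"required":["targets"]}

```bash
mkdir -p pics; ls; python3 - <<'E'
from station import *
import cv2
for n in("scene","top"):
    f=grab_frame(n); cv2.imwrite(f"pics/{n}0.png",f); p=camera_params(n); print(n,p["fx"],p["fy"],p["cx"],p["cy"],p["world_to_cam"])
s=get_state(); print(s)
E
```

```text
pics
scene 481.7714647843135 481.7714647843135 272.38556361102025 215.91285378060468 [[-0.02480164  0.99966306  0.00765811  0.05219217]
 [ 0.80247229  0.02447654 -0.59618716 -0.38125808]
 [-0.59617372 -0.008641   -0.80280896  1.56037538]
 [ 0.          0.          0.          1.        ]]
top 394.6168448900816 394.6168448900816 274.41949584261505 210.4306418480162 [[ 2.77004516e-02 -9.99613357e-01  2.41269669e-03 -5.92621430e-02]
 [-9.97388520e-01 -2.77996870e-02 -6.66582221e-02  5.90582038e-01]
 [ 6.66995214e-02 -5.59933123e-04 -9.97772950e-01  1.09788033e+00]
 [ 0.00000000e+00  0.00000000e+00  0.00000000e+00  1.00000000e+00]]
{'time_s': 0.1, 'q': array([-1.21761668e+00,  4.91501826e-01,  1.55944026e+00, -1.44106001e-05,
        1.09171517e+00, -1.05602226e-01]), 'joint_vel': array([ 8.06395101e-05, -2.27640249e-03, -2.10820662e-03, -1.17449754e-03,
       -7.12071243e-04, -8.49417935e-04]), 'tau': array([ 4.61138523e-03, -6.19446516e+01, -2.62029040e+01, -4.08560277e-05,
        2.84700465e-03, -1.50189288e-05]), 'eef_pos': array([ 0.2767223 , -0.56014795,  0.23076678]), 'tcp_rot': array([[ 8.96589691e-01,  4.42862034e-01, -3.80224777e-04],
       [ 4.42862186e-01, -8.96589145e-01,  9.94464127e-04],
       [ 9.95049986e-05, -1.06001346e-03, -9.99999433e-01]]), 'force': array([-0.38694599, -0.11755325, -0.94885834]), 'torque': array([ 0.01518608, -0.00016436,  0.03681729]), 'finger_force': 0.0, 'opening': 0.0853105694931089}
```

View pics/scene0.png

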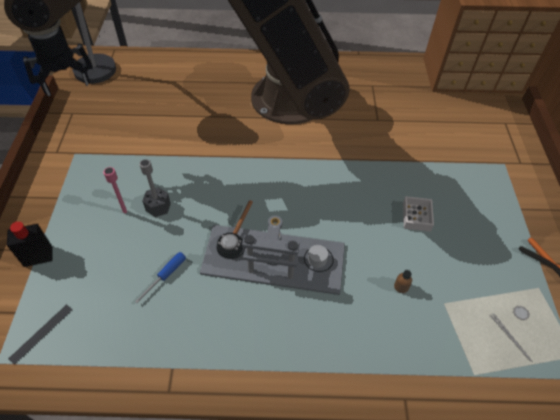

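View pics/top0.png

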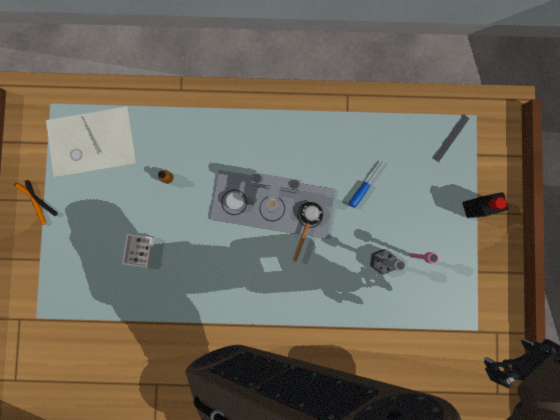

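The scene view shows the grey ram in the hex block at (150,185) and a pink one at (115,190). The holder is on the -y ring at (230,243), with its handle going up to (247,205), and the tin is at (318,256). In the top view, the grey knob is at (398,265) and the pink one at (432,257). The grey ram in the block fits "steel", so I'll confirm that with an enlarged crop.

```bash
python3 - <<'E'
import cv2, numpy as np
t=cv2.imread("pics/top0.png"); s=cv2.imread("pics/scene0.png")
a=cv2.resize(t[160:290,200:450],(800,416),interpolation=cv2.INTER_CUBIC)
cv2.imwrite("pics/topcrop.png",a)
b=cv2.resize(s[150:300,95:355],None,fx=3.07,fy=3.07,interpolation=cv2.INTER_CUBIC)[:600,:800]
cv2.imwrite("pics/scenecrop.png",b)
E
```

```text
(no output)
```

View pics/topcrop.png

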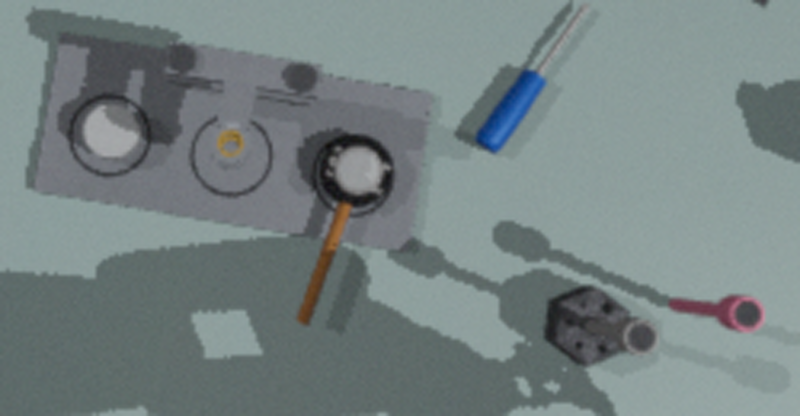

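View pics/scenecrop.png

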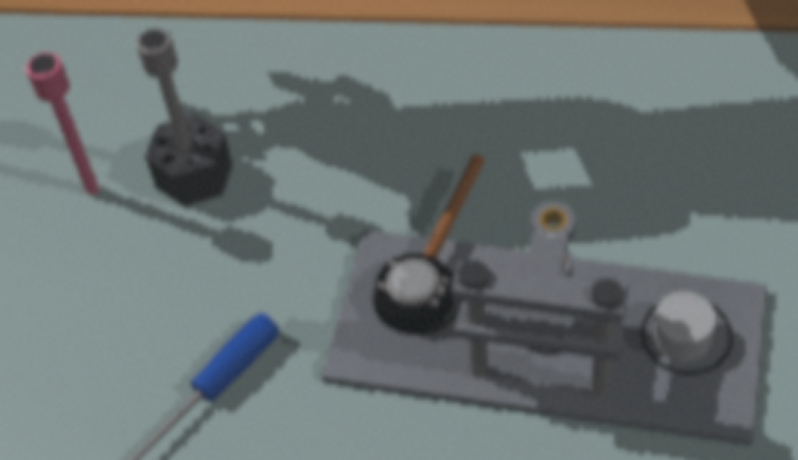

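The crops confirm it: the steel ram stands in the hex block (scene crop knob ~(157,50), top crop knob (638,336)). The pink look-alike stands free at (47,75) / (742,313). Next I'll measure.

```bash
cat > h.py <<'E'
from station import *
import cv2, numpy as np
def ray(n,u,v):
    p=camera_params(n); T=np.array(p["world_to_cam"]); R=T[:3,:3]
    return -R.T@T[:3,3], R.T@np.array([(u-p["cx"])/p["fx"],(v-p["cy"])/p["fy"],1])
def onz(n,u,v,z):
    c,d=ray(n,u,v); return (c+d*(z-c[2])/d[2])
def tri(a,b):
    (c1,d1),(c2,d2)=ray("top",*a),ray("scene",*b)
    s=np.linalg.lstsq(np.c_[d1,-d2],c2-c1,rcond=None)[0]
    P,Q=c1+s[0]*d1,c2+s[1]*d2
    return (P+Q)/2,np.linalg.norm(P-Q)
def proj(n,P):
    p=camera_params(n); c=np.array(p["world_to_cam"])@np.r_[P,1]
    return np.array([p["fx"]*c[0]/c[2]+p["cx"],p["fy"]*c[1]/c[2]+p["cy"]])
def mask(f,lo,hi,box):
    m=cv2.inRange(cv2.cvtColor(f,cv2.COLOR_BGR2HSV),lo,hi); o=np.zeros_like(m)
    x0,y0,x1,y1=box; o[y0:y1,x0:x1]=m[y0:y1,x0:x1]; return o
E
python3 - <<'E'
from h import *
np.set_printoptions(precision=4,suppress=True)
F={n:cv2.imread(f"pics/{n}0.png") for n in("top","scene")}
T=lambda x,y:(x/3.2+200-.35,y/3.2+160-.35)
S=lambda x,y:(x/3.07+95-.35,y/3.07+150-.35)
bx={"top":(262,195,282,215),"scene":(262,210,288,232)}; hb={"top":(285,220,318,268),"scene":(228,195,256,236)}
c={}
for n in F:
    m=mask(F[n],(12,90,60),(35,255,255),bx[n]); y,x=np.nonzero(m)
    (u,v),r=cv2.minEnclosingCircle(np.c_[x,y].astype(np.float32)); c[n]=(u,v)
    print(n,"bush",len(x),(u,v),r,(x.mean(),y.mean()),onz(n,u,v,.145))
    m=mask(F[n],(3,90,40),(20,255,255),hb[n]); y,x=np.nonzero(m)
    P=np.array([onz(n,a,b,.030)[:2] for a,b in zip(x,y)]); mu=P.mean(0); w,V=np.linalg.eigh(np.cov(P.T)); d=V[:,1]*np.sign(V[0,1])
    t=(P-mu)@d; print(n,"handle",len(x),mu,d,np.degrees(np.arctan2(d[1],d[0])),"ends",mu+t.min()*d,mu+t.max()*d,"grip~",mu+(t.min()+.032)*d,"axis",mu+(t.min()+.142)*d)
print("bush tri",tri(c["top"],c["scene"]))
# press corners (top crop): order
co=[T(60,33),T(435,95),T(410,250),T(32,188)]
C=[onz("top",*q,.012) for q in co]; print("corners top",C, "yaw y-edges",[np.degrees(np.arctan2(*(C[a]-C[b])[[0,1]]*np.array([-1,1]))) for a,b in((0,1),(3,2))], "center",np.mean(C,0))
co=[S(370,232),S(770,288),S(750,440),S(323,380)]
C=[onz("scene",*q,.012) for q in co]; print("corners scene",C,"yaw",[np.degrees(np.arctan2(*(C[b]-C[a])[[0,1]]*np.array([-1,1]))) for a,b in((0,1),(3,2))],np.mean(C,0))
print("rings top",[onz("top",*T(*q),.012) for q in((110,133),(231.5,155.5))])
print("puck top",onz("top",*T(354,174),.012),"watch",onz("top",*T(360,171),.042),"scene",onz("scene",*S(415,281),.042))
print("knob top", tri(T(639,336),S(155,40)))
print("block", [onz("top",*T(x,y),.045) for x,y in((588,325),)], onz("scene",*S(188,146),.045))
E
```

```text
top bush 34 (271.79412841796875, 204.38235473632812) 4.038200378417969 (np.float64(271.29411764705884), np.float64(203.73529411764707)) [ 0.5987 -0.0357  0.145 ]
top handle 149 [ 0.5078 -0.1193] [ 0.9432 -0.3321] -19.39873770810418 ends [ 0.4548 -0.1007] [ 0.5598 -0.1376] grip~ [ 0.485  -0.1113] axis [ 0.5887 -0.1478]
scene bush 29 (274.5, 221.0) 3.6401548385620117 (np.float64(274.51724137931035), np.float64(220.3793103448276)) [ 0.5982 -0.0337  0.145 ]
scene handle 118 [ 0.5062 -0.1176] [ 0.9446 -0.3282] -19.160582702336665 ends [ 0.452  -0.0987] [ 0.555  -0.1345] grip~ [ 0.4823 -0.1092] axis [ 0.5862 -0.1453]
bush tri (array([ 0.5986, -0.0347,  0.1456]), np.float64(0.0020369724409296523))
corners top [array([0.7044, 0.1211, 0.012 ]), array([ 0.6579, -0.2162,  0.012 ]), array([ 0.5189, -0.1965,  0.012 ]), array([0.5647, 0.1409, 0.012 ])] yaw y-edges [np.float64(-7.850517680872845), np.float64(-7.716403590599946)] center [ 0.6115 -0.0377  0.012 ]
corners scene [array([ 0.5196, -0.187 ,  0.012 ]), array([0.5659, 0.1457, 0.012 ]), array([0.7054, 0.1213, 0.012 ]), array([ 0.6626, -0.2102,  0.012 ])] yaw [np.float64(-7.92432679312), np.float64(-7.350582449835011)] [ 0.6134 -0.0326  0.012 ]
rings top [array([0.6157, 0.0732, 0.012 ]), array([ 0.5986, -0.0357,  0.012 ])]
puck top [ 0.5851 -0.1453  0.012 ] watch [ 0.586  -0.1477  0.042 ] scene [ 0.5876 -0.142   0.042 ]
knob top (array([ 0.4588, -0.3466,  0.1769]), np.float64(0.002147542647304749))
block [array([ 0.4589, -0.3459,  0.045 ])] [ 0.4584 -0.3445  0.045 ]
```

Bush axis and bed mark are at about (0.5985, -0.0348), with press yaw about -7.7°. The handle grip is at about (0.484, -0.110), yaw -19.3°. The ram knob's top is at about (0.459, -0.347, 0.177). I'll turn the tool to align with the handle, then move above it.

>>> play_rows:
  targets:
    - [0,0,0,0,0,0.159]
    - [0,0,0,0,0,0.159]
    - [0,0,0,0,0,0.159]
    - [0,0,0,0,0,0.159]
    - [0,0,0,0,0,0.16]
    - [0.47,-4.93,0,0,0,0]
    - [0.47,-4.93,0,0,0,0]
    - [0.47,-4.93,0,0,0,0]
    - [0.47,-4.93,0,0,0,0]
    - [0.47,-4.93,0,0,0,0]
    - [0.47,-4.93,0,0,0,0]
    - [0.47,-4.93,0,0,0,0]
    - [0.47,-4.93,0,0,0,0]
    - [0.47,-4.93,0,0,0,0]
    - [0.47,-4.93,0,0,0,0]
    - [0,0,0,0,0,0]
    - [0,0,0,0,0,0]
  grip: 1

```text
time_s: 2.22
eef_pos: [0.4841, -0.1108, 0.2311]
tcp_rot: [[0.944, -0.33, -0.0], [-0.33, -0.944, -0.0], [-0.0, 0.0, -1.0]]
force: [-0.5, -0.1, -0.0]
opening: 0.0852
finger_force: 0.0
```

>>> play_rows:
  targets:
    - [0,0,5,0,0,0]
    - [0,0,5,0,0,0]
    - [0,0,4,0,0,0]
    - [0,0,3,0,0,0]
    - [0,0,2,0,0,0]
    - [0,0,1.5,0,0,0]
    - [0,0,1.3,0,0,0]
    - [0,0,0,0,0,0]
    - [0,0,0,0,0,0]

```text
time_s: 3.35
eef_pos: [0.4845, -0.1109, 0.0138]
tcp_rot: [[0.944, -0.331, 0.001], [-0.331, -0.944, -0.0], [0.001, 0.0, -1.0]]
force: [-0.4, 0.1, 0.2]
opening: 0.0856
finger_force: 0.0
```

>>> play_rows:
  targets:
    - [0,0,0,0,0,0]
    - [0,0,0,0,0,0]
    - [0,0,0,0,0,0]
    - [0,0,0,0,0,0]
    - [0,0,0,0,0,0]
    - [0,0,0,0,0,0]
    - [0,0,0,0,0,0]
    - [0,0,0,0,0,0]
  grip: 0
  squeeze: 25

```text
time_s: 4.35
eef_pos: [0.4843, -0.1107, 0.0133]
tcp_rot: [[0.944, -0.331, 0.0], [-0.331, -0.944, -0.0], [0.0, 0.0, -1.0]]
force: [0.8, 1.2, 2.3]
opening: 0.0112
finger_force: 24.4
```

>>> play_rows:
  targets:
    - [-0.09,-0.4,0,0,0,0]
    - [-0.185,-0.78,0,0,0,0]
    - [-0.185,-0.78,0,0,0,0]
    - [-0.185,-0.78,0,0,0,0]
    - [-0.185,-0.78,0,0,0,0]
    - [-0.185,-0.78,0,0,0,0]
    - [-0.185,-0.78,0,0,0,0]
    - [-0.185,-0.78,0,0,0,0]
    - [-0.185,-0.78,0,0,0,0]
    - [-0.185,-0.78,0,0,0,0]
    - [-0.185,-0.78,0,0,0,0]
    - [-0.185,-0.78,0,0,0,0]
    - [-0.185,-0.78,0,0,0,0]
    - [-0.185,-0.78,0,0,0,0]
    - [-0.095,-0.37,0,0,0,0]
    - [0,0,0,0,0,0]
    - [0,0,0,0,0,0]
  squeeze: 45

```text
time_s: 6.48
eef_pos: [0.4957, 0.0009, 0.0133]
tcp_rot: [[0.944, -0.331, -0.0], [-0.331, -0.944, 0.0], [-0.0, 0.0, -1.0]]
force: [-0.3, 0.5, 2.4]
opening: 0.0103
finger_force: 43.9
```

```bash
python3 - <<'E'
from h import *
F={n:grab_frame(n) for n in("top","scene")}
for n in F: cv2.imwrite(f"pics/{n}1.png",F[n])
a=cv2.resize(F["top"][170:280,210:340],None,fx=3.2,fy=3.2,interpolation=cv2.INTER_CUBIC)
b=cv2.resize(F["scene"][170:290,200:325],None,fx=3.0,fy=3.0,interpolation=cv2.INTER_CUBIC)
o=np.zeros((365,800,3),np.uint8); o[:352,:416]=a[:352,:416]; o[:360,420:795]=b
cv2.imwrite("pics/c1.png",o)
E
```

```text
(no output)
```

View pics/c1.png

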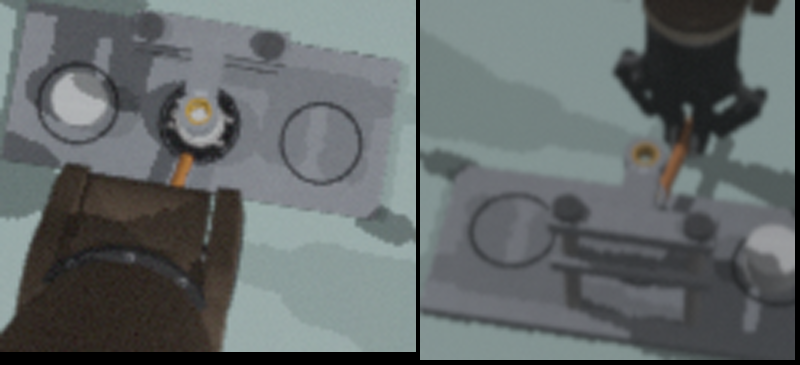

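The top crop shows the puck centred near (200,121). The outer rings are at (77,103) and (320,143), so their midpoint (199,123) falls under the puck. I'll check this numerically.

```bash
python3 - <<'E'
from h import *
np.set_printoptions(precision=4,suppress=True)
T=lambda x,y:(x/3.2+210-.35,y/3.2+170-.35); S=lambda x,y:((x-420)/3+200-.33,y/3+170-.33)
L,R=onz("top",*T(77.5,102.5),.012),onz("top",*T(320.5,143.5),.012)
print("rings",L,R,"mid",(L+R)/2,np.linalg.norm(L-R),"yaw",np.degrees(np.arctan2(-(L-R)[0],(L-R)[1])))
for z in(.012,.034): print("puck",z,onz("top",*T(199.5,121.5),z))
f=cv2.imread("pics/top1.png"); g=cv2.cvtColor(f,cv2.COLOR_BGR2GRAY)
y,x=np.nonzero(g[193:224,256:290]<45); (u,v),r=cv2.minEnclosingCircle(np.c_[x,y].astype(np.float32)); print("dark circ",(u+256,v+193),r,len(x),onz("top",u+256,v+193,.03))
A=onz("scene",*S(512,230),.012);print("scene R ring",A, "mark->",A+.11*np.array([.134,.991,0]))
E
```

```text
rings [0.6143 0.0736 0.012 ] [ 0.5837 -0.144   0.012 ] mid [ 0.599  -0.0352  0.012 ] 0.2197422151877441 yaw -8.003998841058218
puck 0.012 [ 0.6004 -0.0357  0.012 ]
puck 0.034 [ 0.5987 -0.0358  0.034 ]
dark circ (271.3148145675659, 208.05555534362793) 11.982741355895996 79 [ 0.5978 -0.0339  0.03  ]
scene R ring [ 0.5832 -0.143   0.012 ] mark-> [ 0.5979 -0.034   0.012 ]
```

Holder centred to within about 1–2 mm. I'll release it and raise the arm.

>>> play_rows:
  targets:
    - [0,0,0,0,0,0]
    - [0,0,0,0,0,0]
    - [0,0,0,0,0,0]
    - [0,0,0,0,0,0]
    - [0,0,0,0,0,0]
    - [0,0,0,0,0,0]
    - [0,0,0,0,0,0]
    - [0,0,0,0,0,0]
    - [0,0,-1,0,0,0]
    - [0,0,-2,0,0,0]
    - [0,0,-4,0,0,0]
    - [0,0,-5,0,0,0]
    - [0,0,-5,0,0,0]
    - [0,0,-5,0,0,0]
    - [0,0,-3,0,0,0]
    - [0,0,0,0,0,0]
  grip: 0.8

```text
time_s: 8.57
eef_pos: [0.4963, 0.0008, 0.266]
tcp_rot: [[0.944, -0.331, 0.005], [-0.331, -0.944, -0.001], [0.005, -0.001, -1.0]]
force: [0.4, 0.5, -0.3]
opening: 0.0683
finger_force: 0.0
```

```bash
python3 - <<'E'
from h import *
np.set_printoptions(precision=4,suppress=True)
F={n:grab_frame(n) for n in("top","scene")}
for n in F: cv2.imwrite(f"pics/{n}2.png",F[n])
a=cv2.resize(F["top"][185:285,220:320],None,fx=4,fy=4,interpolation=cv2.INTER_CUBIC)
b=cv2.resize(F["top"][235:285,360:450],None,fx=4.4,fy=4.4,interpolation=cv2.INTER_CUBIC)
c=cv2.resize(F["scene"][150:220,95:185],None,fx=4.4,fy=4.4,interpolation=cv2.INTER_CUBIC)
o=np.zeros((560,800,3),np.uint8); o[:400,:400]=a; o[:220,404:800]=b; o[224:532,404:800]=c
cv2.imwrite("pics/c2.png",o)
E
```

```text
(no output)
```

View pics/c2.png

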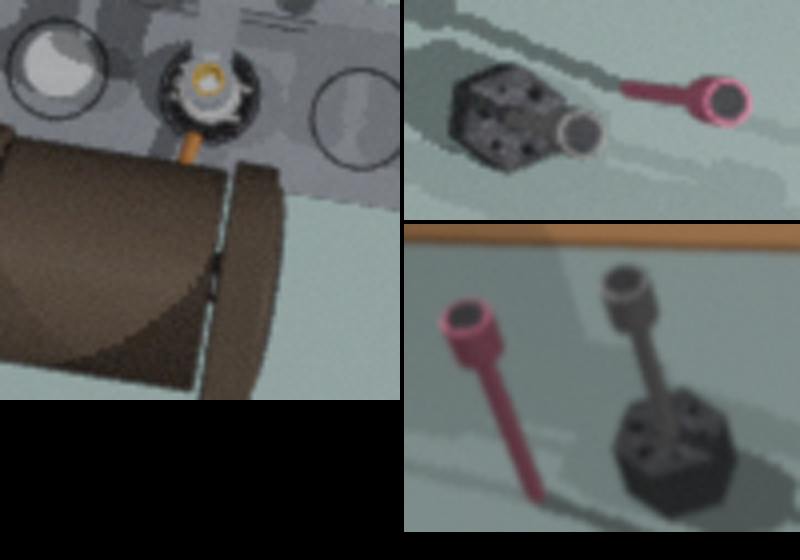

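The holder still sits within the ring: puck at (210,93), ring midpoint (209,93) in the crop. The steel knob's top face is at (581,133) in the top crop and (627,285) in the scene crop. I'll triangulate it and choose the grasp orientation.

```bash
python3 - <<'E'
from h import *
np.set_printoptions(precision=4,suppress=True)
T=lambda x,y:(x/4.4+360-.39,y/4.4+235-.39); S=lambda x,y:(x/4.4+95-.39,y/4.4+150-.39)
K,e=tri(T(177,133),S(223,61)); print("knob",K,e,onz("top",*T(177,133),.175),onz("scene",*S(223,61),.175))
K=(onz("top",*T(177,133),.175)+onz("scene",*S(223,61),.175))/2
print("pink",tri(T(323,100),S(65,95)))
s=get_state(); p=s["eef_pos"]; R=s["tcp_rot"]
# rotate tool about its z so that tool y is along world -x..: choose heading of tool x
for hd in(-109.3,-90,-60,-40):
    a=np.radians(hd); x=np.array([np.cos(a),np.sin(a),0]); y=np.array([np.sin(a),-np.cos(a),0]); d=K-p
    j1=np.arctan2(K[1],K[0]); print(hd,"tool turn",-(a-np.arctan2(R[1,0],R[0,0])),"shift",100*d@x,100*d@y,"j6",j1+np.pi/2-a)
E
```

```text
knob [ 0.4581 -0.3479  0.1736] 0.003918030850060304 [ 0.4583 -0.3495  0.175 ] [ 0.4598 -0.3453  0.175 ]
pink (array([ 0.4781, -0.4316,  0.1654]), np.float64(0.003812915446850474))
-109.3 tool turn 1.5705022865589284 shift 34.0736651287419 -8.07544762989794 j6 2.830648885991578
-90 tool turn 1.233653740924023 shift 34.827809241718064 3.6402215799816418 j6 2.493800340356673
-60 tool turn 0.710054965325724 shift 28.34165677149547 20.566428984527462 j6 1.9702015647583737
-40 tool turn 0.3609891149268581 shift 19.598312740035993 29.019539063751665 j6 1.6211357143595078
```

>>> play_rows:
  targets:
    - [0,0,0,0,0,0.15]
    - [0,0,0,0,0,0.15]
    - [0,0,0,0,0,0.148]
    - [2,2.5,0,0,0,0]
    - [3,3.72,0,0,0,0]
    - [3,3.72,0,0,0,0]
    - [3,3.72,0,0,0,0]
    - [3,3.72,0,0,0,0]
    - [3,3.72,0,0,0,0]
    - [3,3.72,0,0,0,0]
    - [1.99,2.44,0,0,0,0]
    - [0,0,0,0,0,0]
    - [0,0,0,0,0,0]
    - [0,0,0,0,0,0]
  grip: 0.55

```text
time_s: 10.42
eef_pos: [0.4589, -0.3463, 0.2631]
tcp_rot: [[0.708, -0.706, -0.0], [-0.706, -0.708, 0.0], [-0.001, -0.0, -1.0]]
force: [0.2, -0.8, -0.3]
opening: 0.0471
finger_force: 0.0
```

>>> play_rows:
  targets:
    - [0.07,0.07,2,0,0,0]
    - [0,0,3,0,0,0]
    - [0,0,2.5,0,0,0]
    - [0,0,2,0,0,0]
    - [0,0,1.5,0,0,0]
    - [0,0,1.2,0,0,0]
    - [0,0,0,0,0,0]
    - [0,0,0,0,0,0]

```text
time_s: 11.42
eef_pos: [0.459, -0.3486, 0.1419]
tcp_rot: [[0.707, -0.707, 0.001], [-0.707, -0.707, -0.001], [0.001, 0.0, -1.0]]
force: [0.1, -0.5, 0.7]
opening: 0.047
finger_force: 0.0
```

>>> play_rows:
  targets:
    - [0,0,0,0,0,0]
    - [0,0,0,0,0,0]
    - [0,0,0,0,0,0]
    - [0,0,0,0,0,0]
    - [0,0,0,0,0,0]
    - [0,0,0,0,0,0]
  grip: 0
  squeeze: 50

```text
time_s: 12.18
eef_pos: [0.459, -0.3487, 0.142]
tcp_rot: [[0.707, -0.707, 0.001], [-0.707, -0.707, -0.001], [0.001, 0.0, -1.0]]
force: [-0.5, -0.3, 5.2]
opening: 0.0267
finger_force: 49.0
```

>>> play_rows:
  targets:
    - [0,0,-0.5,0,0,0]
    - [0,0,-1,0,0,0]
    - [0,0,-1.5,0,0,0]
    - [0,0,-1.5,0,0,0]
    - [0,0,-2,0,0,0]
    - [0,0,-2,0,0,0]
    - [0,0,-2,0,0,0]
    - [0,0,-2,0,0,0]
    - [0,0,-2,0,0,0]
    - [0,0,-1.5,0,0,0]
    - [0,0,-1,0,0,0]
    - [0,0,0,0,0,0]
    - [0,0,0,0,0,0]
    - [0,0,0,0,0,0]

```text
time_s: 13.92
eef_pos: [0.4586, -0.3483, 0.3107]
tcp_rot: [[0.707, -0.707, -0.001], [-0.707, -0.707, 0.001], [-0.001, 0.0, -1.0]]
force: [0.1, 0.4, -1.7]
opening: 0.0267
finger_force: 49.2
```

```bash
python3 - <<'E'
from h import *
np.set_printoptions(precision=4,suppress=True)
F={n:grab_frame(n) for n in("top","scene")}
for n in F:
    cv2.imwrite(f"pics/{n}3.png",F[n]); c,_=ray(n,0,0); print(n,c,"exp foot",proj(n,[.4586,-.3483,.179]),"knob",proj(n,[.4586,-.3483,.33]))
def cr(n):
    u,v=np.round(proj(n,[.4586,-.3483,.24])).astype(int); x,y=u-40,v-45; print(n,x,y)
    return cv2.resize(F[n][y:y+90,x:x+80],None,fx=5,fy=5,interpolation=cv2.INTER_CUBIC)
cv2.imwrite("pics/c3.png",np.hstack([cr("top"),cr("scene")]))
E
```

```text
top [ 0.5175 -0.0422  1.1349] exp foot [399.8739 264.8138] knob [423.6983 270.0947]
scene [ 1.2375 -0.0294  1.025 ] exp foot [143.7787 161.9108] knob [129.113  113.2133]
top 369 222
scene 98 99
```

View pics/c3.png

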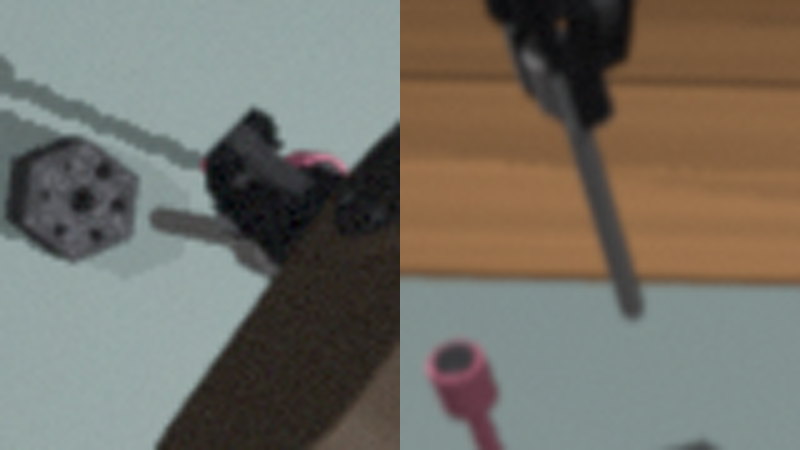

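```bash
python3 - <<'E'
from h import *
np.set_printoptions(precision=4,suppress=True)
T=lambda x,y:(x/5+369-.4,y/5+222-.4); S=lambda x,y:((x-400)/5+98-.4,y/5+99-.4)
p=get_state()["eef_pos"]; print(p)
ft,fs=(157,218),(632,310)
A,B=onz("top",*T(*ft),.181),onz("scene",*S(*fs),.179); print("foot",A,B,tri(T(*ft),S(*fs)))
# axis direction from the two image lines
def nrm(n,a,b): 
    return np.cross(ray(n,*a)[1],ray(n,*b)[1])
d=np.cross(nrm("top",T(*ft),T(240,236)),nrm("scene",S(*fs),S(574,120))); d/=d[2]; print("axis",d)
print("block hole", onz("top",*T(84,199),.045), onz("top",*T(75,199),.045))
print("bush-foot",np.array([.5987,-.0357])-A[:2],np.array([.5982,-.0337])-B[:2])
E
```

```text
[ 0.4587 -0.3483  0.3108]
foot [ 0.4578 -0.348   0.181 ] [ 0.4544 -0.3486  0.179 ] (array([ 0.4579, -0.3472,  0.1829]), np.float64(0.00026205506511433707))
axis [ 0.0018 -0.0031  1.    ]
block hole [ 0.4586 -0.3514  0.045 ] [ 0.4584 -0.3464  0.045 ]
bush-foot [0.1409 0.3123] [0.1438 0.3149]
```

>>> play_rows:
  targets:
    - [-0.61,-1.6,0,0,0,0]
    - [-1.22,-3.2,0,0,0,0]
    - [-1.22,-3.2,0,0,0,0]
    - [-1.22,-3.2,0,0,0,0]
    - [-1.22,-3.2,0,0,0,0]
    - [-1.22,-3.2,0,0,0,0]
    - [-1.22,-3.2,0,0,0,0]
    - [-1.22,-3.2,0,0,0,0]
    - [-1.22,-3.2,0,0,0,0]
    - [-1.22,-3.2,0,0,0,0]
    - [-0.62,-1.64,0,0,0,0]
    - [0,0,0,0,0,0]
    - [0,0,0,0,0,0]
    - [0,0,0,0,0,0]

```text
time_s: 15.78
eef_pos: [0.5986, -0.0363, 0.3114]
tcp_rot: [[0.706, -0.708, 0.0], [-0.708, -0.706, -0.0], [0.0, 0.0, -1.0]]
force: [0.0, -0.0, -0.9]
opening: 0.0266
finger_force: 49.3
```

```bash
python3 - <<'E'
from h import *
np.set_printoptions(precision=4,suppress=True)
F={n:grab_frame(n) for n in("top","scene")}
for n in F:
    cv2.imwrite(f"pics/{n}4.png",F[n]); print(n,"exp foot",proj(n,[.599,-.0352,.180]),"bush",proj(n,[.599,-.0352,.145]))
def cr(n):
    u,v=np.round(proj(n,[.599,-.0352,.18])).astype(int); x,y=u-25,v-35; print(n,x,y)
    return cv2.resize(F[n][y:y+70,x:x+50],None,fx=8,fy=8,interpolation=cv2.INTER_CUBIC)
cv2.imwrite("pics/c4.png",np.hstack([cr("top"),cr("scene")]))
print(get_state()["eef_pos"])
E
```

```text
top exp foot [271.5167 203.0701] bush [271.5852 204.2559]
scene exp foot [273.9897 211.9313] bush [273.8295 221.2812]
top 247 168
scene 249 177
[ 0.5987 -0.0362  0.3114]
```

View pics/c4.png

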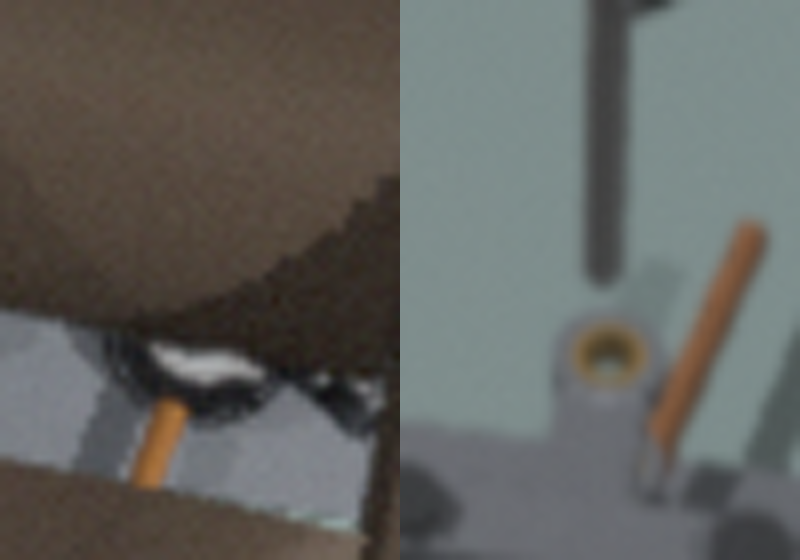

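In the scene crop, the foot at (604,275) sits about 0.9 px left of the bushing (610,352), and the shaft is vertical. I'll make a small correction and descend gently into the upper bushing.

>>> play_rows:
  targets:
    - [-0.04,-0.16,0,0,0,0]
    - [0,0,0.8,0,0,0]
    - [0,0,0.8,0,0,0]
    - [0,0,0.8,0,0,0]
    - [0,0,0.4,0,0,0]
    - [0,0,0.3,0,0,0]
    - [0,0,0.3,0,0,0]
    - [0,0,0.3,0,0,0]
    - [0,0,0.3,0,0,0]
    - [0,0,0,0,0,0]
    - [0,0,0,0,0,0]

```text
time_s: 17.25
eef_pos: [0.5998, -0.0341, 0.2714]
tcp_rot: [[0.707, -0.707, 0.0], [-0.707, -0.707, -0.0], [0.0, -0.0, -1.0]]
force: [0.4, -0.3, -1.2]
opening: 0.0268
finger_force: 49.3
```

>>> play_rows:
  targets:
    - [0,0,0.2,0,0,0]
    - [0,0,0.3,0,0,0]
    - [0,0,0.3,0,0,0]
    - [0,0,0.3,0,0,0]
    - [0,0,0.3,0,0,0]
    - [0,0,0.3,0,0,0]
    - [0,0,0.3,0,0,0]
    - [0,0,0,0,0,0]
    - [0,0,0,0,0,0]

```text
time_s: 18.38
eef_pos: [0.5998, -0.0341, 0.2514]
tcp_rot: [[0.707, -0.707, 0.0], [-0.707, -0.707, -0.0], [0.0, 0.0, -1.0]]
force: [0.2, -0.1, -1.3]
opening: 0.0265
finger_force: 49.3
```

>>> play_rows:
  targets:
    - [0,0,0.5,0,0,0]
    - [0,0,0.6,0,0,0]
    - [0,0,0.6,0,0,0]
    - [0,0,0.3,0,0,0]
    - [0,0,0.3,0,0,0]
    - [0,0,0.2,0,0,0]
    - [0,0,0.2,0,0,0]
    - [0,0,0.2,0,0,0]
    - [0,0,0.2,0,0,0]
    - [0,0,0.2,0,0,0]
    - [0,0,0,0,0,0]
    - [0,0,0,0,0,0]

```text
time_s: 19.88
eef_pos: [0.5998, -0.0341, 0.2183]
tcp_rot: [[0.707, -0.707, 0.0], [-0.707, -0.707, -0.0], [0.0, -0.0, -1.0]]
force: [-0.4, -0.5, -1.7]
opening: 0.0266
finger_force: 49.3
```

>>> play_rows:
  targets:
    - [0,0,0.2,0,0,0]
    - [0,0,0.3,0,0,0]
    - [0,0,0.3,0,0,0]
    - [0,0,0.3,0,0,0]
    - [0,0,0.3,0,0,0]
    - [0,0,0.3,0,0,0]
    - [0,0,0.3,0,0,0]
    - [0,0,0.3,0,0,0]
    - [0,0,0.3,0,0,0]
    - [0,0,0,0,0,0]
    - [0,0,0,0,0,0]
    - [0,0,0,0,0,0]
    - [0,0,0,0,0,0]

```text
time_s: 21.5
eef_pos: [0.5998, -0.0341, 0.1924]
tcp_rot: [[0.707, -0.707, 0.0], [-0.707, -0.707, -0.0], [0.0, -0.0, -1.0]]
force: [-0.6, -0.3, -0.8]
opening: 0.0267
finger_force: 49.3
```

```bash
python3 - <<'E'
from h import *
F={n:grab_frame(n) for n in("top","scene")}
c=F["scene"][150:300,100:360]; cv2.imwrite("pics/c5.png",cv2.resize(c,(800,462),interpolation=cv2.INTER_CUBIC))
s=get_state(); print(s["eef_pos"],s["force"],s["time_s"],s["q"])
E
```

```text
[ 0.59975271 -0.03409333  0.19235373] [ 0.53288167  0.80369753 -0.13343986] 21.6 [-1.66686608e-01  4.97190735e-01  1.66493558e+00 -5.82864800e-05
  9.79340285e-01  2.18939734e+00]
```

View pics/c5.png

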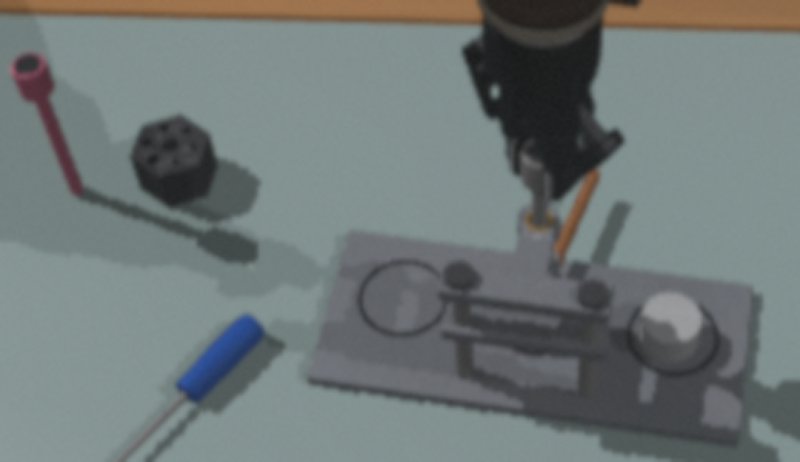

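The ram's shaft goes through the bushing at (540,220) and the gripper still holds the knob. The handle hasn't moved, and forces are about 1 N. By kinematics the foot is at about z = 0.060, inside the 0.044–0.074 window, so I'm handing in.

```bash
python3 -c "
from station import *
print(close_job())"
```

```text
the job is handed in; nothing more can be done
None
```

I slid the holder to the middle ring and let go of it, then threaded the steel ram through both bushings. The job is handed in with the gripper still holding the knob and the foot about 18 mm below the lower bushing and above the watch, worked out from the arm position; the interface returned no verdict.

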